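# Clamp the work block on the angled drilling jig

## Robot

A 7-joint arm with a two-finger parallel gripper is mounted at the origin on the work surface. World frame = base frame: x ahead of the robot, y to its left, z up, the work surface at z = 0. Lengths are in m, angles in rad, forces in N, time in s.
With the tool pointing down it reaches from about 0.4 to 0.85 m from the base axis. Payload 10.4 kg.
Tool frame: the origin (TCP) lies midway between the tips of the shut fingers; the grasp point (between the pads) lies 19 mm behind it; z points along the fingers, y is the line along which they close (so a half turn about z gives the same grasp; the last joint's range is limited). The gripper opens to 85 mm and grips with 20 to 120 N. Pads are 22 mm wide; open, the fingers measure 114 mm over their backs; the gripper's body (76 mm by 85 mm) begins 54 mm behind the grasp point. The pads swing forward as they close: fully open they stand 13 mm farther back than shut.
Start: joints at [-1.367, 0.332, -0.065, 1.46, 0.022, 1.35, -0.088], TCP at [0.141, 0.609, 0.231] pointing down, gripper open.
Joint ranges: [-2.6, 2.6], [-0.5, 2.12], [-1.47, 1.34], [0.16, 2.42], [-1.27, 4.41], [0.06, 2.06], [-2.6, 2.6]. Speed limits (rad/s): [2.22, 2.22, 2.79, 2.79, 3.14, 3.14, 3.14].

## Interface

Orientations are given as a unit quaternion [x, y, z, w].
In Python, from workcell import get_obs, camera, camera_params, hand_in gives the robot as it stands.
- The arm moves only by the tool carry_out, never from a script. Its argument "commands" is a list that holds one entry, the list of rows, each a list of 6 numbers: the shift along the tool's x, y, z in units of 40 mm (1.0 is 40 mm), then the turn, a rotation vector about the tool's x, y, z in units of 6 degrees (1.0 is 6 degrees). In form: [[[x, y, z, ax, ay, az], ...]]. A call has 1 to 20 rows; each row shifts and turns the commanded pose from where the row before left it, along the tool's axes as they then stand; what a row does not reach is not made up. A row lasts 1/12 s, in which the tool goes at most 41.7 mm and 7.16 degrees, less where a joint would pass 70% of its speed; a pose out of reach is approached as far as the arm can. A call is refused whole if a number of a shift passes 1 or a number of a turn 1, either way. A call with a gripper value outside its range is refused whole. "hand" is the closure, from -1 (fully open) to 1 (shut), set as the call begins (left out, the last holds). The fingers move at their own pace and stop on an object; "force" is the grip in N (left out, the last holds). Time passes only in rows, so rows that do not move let the fingers close. It gives the time, the measured TCP pose, the force, the opening and the grip force at its end, in the units of the state.
- get_obs(): the state, without advancing time (a new reading comes with each control period).
- camera(name): name is "side" or "top"; returns the picture (400x640x3 uint8, red, green, blue); there is no depth.
- camera_params(name): a dict with "mtx" (3x3 intrinsics, pixels), "k1" (the pictures are not rectified: a ray, as slopes to the right and down, at radius r is drawn at 1 + k1 r^2 times it, then the intrinsics apply), "R" (3x3) and "t" (3): a world point X has camera coordinates R X + t. Camera axes: x right, y down, z forward; pixel columns grow to the right and rows downward; lengths in m; the calibration is good to about 2 mm. A picture is of the moment at which its call begins. camera_params takes no time and is no camera call.
- hand_in(): hands the job in; it is judged then, once.
The state is a dict: "clock": time; "joint_pos": joint angles; "joint_velocities": joint speeds; "tau": joint torques, N m; "position": TCP position; "ee_rot": TCP orientation; "ft_force": force on the tool from outside, world axes, zero at the start; "torque": the same for the moment, N m; "grip_width": opening from 0.0 (shut) to 1.0 (fully open); "grasp_force": force on a finger pad.
Only numpy, scipy, OpenCV 4.12 (cv2) and the standard library are available. Lean on these libraries where they do the work, as an engineer would, in place of code of your own. Each camera call takes 0.05 s, during which the arm holds its last target. There are 200 camera calls.

## Task

Clamp the walnut block that lies on the sloping drilling jig: slide the short spacer (the one as tall as the block) down the leaning stud to the bed, then the flat strap with its hole over the stud and its plain end lying on the block, then the quick nut, flange down, right down on the strap (nothing is screwed). Leave the taller sleeve and all the other things on the bench where they are.

Things in the scene. Friction and masses are not known exactly. Their poses are not given: they have to be found in the camera images.
- jig: Fixed wooden jig, on the left or right half of the bench. Plywood foot 200 x 140 x 18 mm; above it a flat bed pitched 30 degrees, low edge on the side away from the robot, high edge towards it, top about 0.13 m above the bench. Origin: centre of the foot's underside; x level, towards the high edge.
- stud_foot (a point): Where the jig's stud leaves the bed. z: along the stud, square to the bed, leaning 30 degrees from vertical towards the low edge (so away from the robot); x: up the slope; y: level along the bed. The bed spans x -110 to +50 mm and y -65 to +65 mm from here.
- stud_tip (a point): Top end of the stud, a plain fixed steel pin 12 mm in diameter that stands 58 mm along z from stud_foot (its last 6 mm taper to 7 mm). Same axes as stud_foot.
- block_top (a point): Centre of the top face of the fixed walnut work block, 48 (x) x 56 (y) x 20 mm (z), which lies on the bed down the slope from the stud, 74 mm from it, against a 12 mm high fence at the bed's low edge. Same axes as stud_foot.
- board: Fixed plywood board 250 x 250 x 12 mm, lying flat on the other half of the bench from the jig; the loose parts stand on its top, 12 mm above the bench. Origin: centre of its underside.
- spacer: Short aluminium sleeve standing upright on the board: outer diameter 36 mm, through bore 15 mm, height 20 mm, about 45 g. Origin: centre of its underside; z is its axis.
- strap: Flat aluminium clamp strap lying on the board, 104 (x) x 34 (y) x 12 mm (z), about 110 g. Origin: centre of its underside. One 15 mm through hole near its +x end, 35 mm from the centre; the other (-x) end is plain.
- strap_hole (a point): Centre of the strap's hole at the underside, 35 mm along +x from the strap's centre; axes as the strap's.
- strap_nose (a point): Middle of the strap's plain end at the underside, 52 mm along -x from the strap's centre; axes as the strap's.
- nut: Steel quick nut standing on its flange on the board: flange diameter 46 mm, 5 mm thick, below; hexagon 34 mm across flats above it, total height 22 mm; unthreaded through bore 15 mm across, so it simply slides on; about 140 g. Origin: centre of the flange's underside; z is its axis; the flats face its x axis and every 60 degrees from it.
- tall_sleeve: Aluminium sleeve like the spacer but 36 mm tall (diameter 36 mm), standing on the board: not used, leave it. Origin: centre of its underside.
- offcut: Walnut offcut 30 x 22 x 15 mm near the middle of the board; leave it. Origin: centre of its underside.
- glue_bottle: White glue bottle, 60 mm in diameter, 170 mm tall, beyond the jig and the board; leave it standing. Origin: centre of its underside.
- strip: Walnut strip 150 (x) x 18 x 14 mm lying between the jig and the board; leave it. Origin: centre of its underside.
- tin: Small closed metal tin, 50 mm in diameter, 70 mm tall, standing between the jig and the board; leave it standing. Origin: centre of its underside.
- screwdriver: Screwdriver lying along the right side of the work area; leave it. Lies along its x axis.
- brush: Bench brush lying along the left side of the work area; leave it. Lies along its x axis.
Things that resemble listed ones, but are neither listed nor needed, are in the scene too. There is more than one size of the strap; the job needs the middle-sized. What is shaped like the nut but blue is not meant.

How it is judged:
On the way, in this order (a step that is already met when the one before it is completed fails the run):
1. the short spacer is home on the stud, down on the bed (z of spacer in the frame of stud_foot between -0.0035 and 0.0035 m and x of spacer in the frame of stud_foot between -0.005 and 0.005 m and y of spacer in the frame of stud_foot between -0.005 and 0.005 m and angle between the z axis of spacer and the z axis of stud_foot, either way round below 0.1 rad), for 0.2 s.
2. the strap is on the stud, down on the spacer, its plain end lying on the work block (all of step 1 and z of strap_hole in the frame of stud_foot between 0.0165 and 0.0235 m and x of strap_hole in the frame of stud_foot between -0.005 and 0.005 m and y of strap_hole in the frame of stud_foot between -0.005 and 0.005 m and angle between the z axis of strap and the z axis of stud_foot, either way round below 0.1 rad and y of strap_nose in the frame of stud_foot between -0.018 and 0.018 m and x of strap_nose in the frame of stud_foot below -0.07 m), for 0.2 s.
3. the nut is on the stud, down on the strap (all of step 2 and z of nut in the frame of stud_foot between 0.0285 and 0.0355 m and x of nut in the frame of stud_foot between -0.005 and 0.005 m and y of nut in the frame of stud_foot between -0.005 and 0.005 m and angle between the z axis of nut and the z axis of stud_foot, either way round below 0.1 rad), for 0.2 s.
At the end, for the whole second after the job is handed in: At rest on the stud: spacer on the bed, strap on it (20 mm up), nut on that (32 mm up, flange down), each within 3.5 mm along the stud, 5 mm across, 0.1 rad of square; the strap's plain end points down the slope, on the block within 18 mm of its middle line (all of step 3 and linear speed of each of spacer, strap, nut below 0.02 m/s); the robot touches nothing.
It fails at once if a bystander (tall sleeve, offcut, glue bottle, strip, tin, screwdriver, brush) is moved by more than 30 mm or knocked over (distance of any of tall_sleeve, offcut, glue_bottle, strip, tin, screwdriver, brush from where it was at the start of the episode above 0.03 m or angle between any of tall_sleeve, glue_bottle, tin's own z axis and vertical above 0.5 rad).
It also fails if it takes over 72 s, if anything falls off the work surface, if the arm or the gripper's body presses on something with over 40 N, if the wrist force passes 120 N, or if a joint passes its speed limit or range.

## Working session

There is one attempt and no reset: what is moved stays moved. The work goes in short steps, Python scripts to look and compute and a tool call to move; the robot and the scene stay as the last step left them, time stands still between calls to the robot, and variables do not carry over. Pictures are saved under pics/ and viewed, at most 10 in all, crops included, and the job is handed in when it is done.

Besides the shell and the picture viewer there is one more tool, called after "Request:" by a JSON object that holds its "api" and its "payload", one argument or row to a line. carry_out: Moves the arm, as the interface text tells. Its arguments: {"type":"object","properties":{"commands":{"type":"array"},"hand":{"type":"number"},"force":{"type":"number"}},"required":["commands"]}

```bash
mkdir -p pics
python3 - <<'E'
from workcell import *
import cv2
for n in("top","side"):
    im=camera(n); cv2.imwrite(f"pics/{n}0.png",im[:,:,::-1])
    p=camera_params(n); print(n,p)
    import numpy as np
    print(-np.array(p["R"]).T@np.array(p["t"]))
print(get_obs())
E
```

```text
top {'mtx': array([[488.1923385 ,   0.        , 317.78850738],
       [  0.        , 488.1923385 , 206.33018634],
       [  0.        ,   0.        ,   1.        ]]), 'k1': -0.06625401726593222, 'R': array([[ 0.00894402, -0.99990349,  0.01063057],
       [-0.98176255, -0.01079968, -0.18980427],
       [ 0.18990076, -0.00873908, -0.9817644 ]]), 't': array([0.00580919, 0.5621827 , 1.25149754])}
[0.31421763 0.02281695 1.33531864]
side {'mtx': array([[476.7623219 ,   0.        , 313.68093736],
       [  0.        , 476.7623219 , 195.93088621],
       [  0.        ,   0.        ,   1.        ]]), 'k1': 0.004626127159623725, 'R': array([[-0.94727564, -0.31980958,  0.01976586],
       [-0.23886989,  0.66372434, -0.70880968],
       [ 0.21356505, -0.67615962, -0.70512279]]), 't': array([0.52730911, 0.20316973, 1.29126015])}
[0.27227018 0.90688778 1.04408291]
{'clock': 0.1, 'joint_pos': array([-1.36659192,  0.33280984, -0.0647326 ,  1.46083183,  0.02159734,
        1.34989454, -0.08848661]), 'joint_velocities': array([ 0.00012362, -0.00325412, -0.00082632, -0.00244242,  0.00198493,
       -0.00057025,  0.00066511]), 'tau': array([ 2.06525161e-03, -6.26744843e+01,  4.96877579e-02, -3.92426598e+01,
        1.63784868e-02,  7.05462618e-03,  1.16215875e-05]), 'position': array([0.14045006, 0.60868223, 0.23060702]), 'ee_rot': array([ 1.13128327e-01,  9.93580189e-01, -6.22083836e-04, -4.97015580e-05]), 'ft_force': array([-0.03806258, -0.42714938, -0.37839869]), 'torque': array([0.0257829 , 0.06927825, 0.03312658]), 'grasp_force': 0.0, 'grip_width': 1.000333436049365}
```

View pics/top0.png

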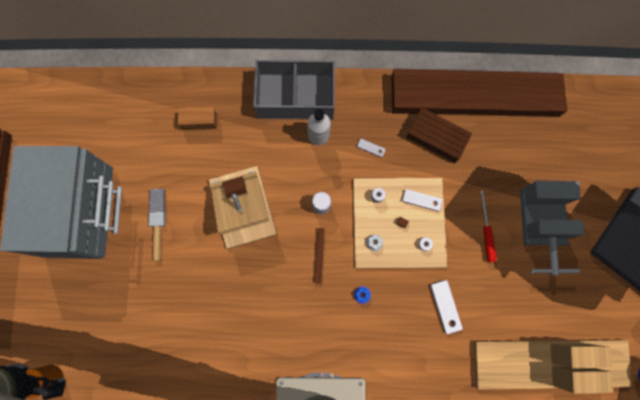

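View pics/side0.png

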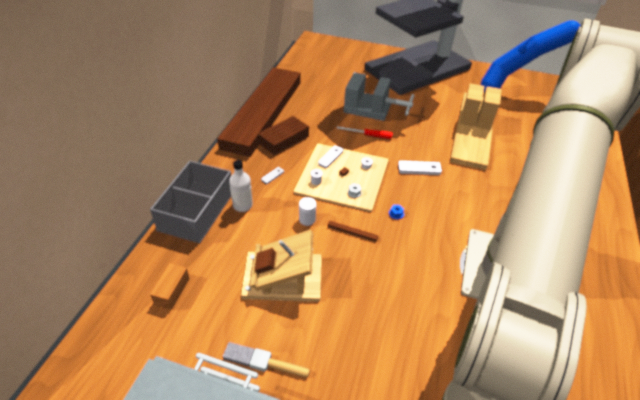

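```bash
cat > h.py <<'E'
import numpy as np, cv2
from workcell import *
from scipy.spatial.transform import Rotation as Ro
def crop(im,c0,r0,w,h,s):
    o=cv2.resize(im[r0:r0+h,c0:c0+w],None,fx=s,fy=s,interpolation=cv2.INTER_CUBIC)
    for c in range(-(-c0//10)*10,c0+w,10):
        x=int((c-c0+.5)*s); cv2.line(o,(x,0),(x,6 if c%50 else 14),(0,0,255),1)
        if c%20==0: cv2.putText(o,str(c),(x-10,24),0,.35,(0,0,255),1)
    for r in range(-(-r0//10)*10,r0+h,10):
        y=int((r-r0+.5)*s); cv2.line(o,(0,y),(6,y),(0,0,255),1)
        if r%20==0: cv2.putText(o,str(r),(8,y+4),0,.35,(0,0,255),1)
    return o
def proj(n,X):
    p=camera_params(n); c=np.atleast_2d(X)@np.array(p["R"]).T+p["t"]; s=c[:,:2]/c[:,2:]
    s=s*(1+p["k1"]*(s**2).sum(1,keepdims=True)); M=np.array(p["mtx"])
    return s*[M[0,0],M[1,1]]+M[:2,2]
def ray(n,uv):
    p=camera_params(n); M=np.array(p["mtx"]); d=(np.array(uv,float)-M[:2,2])/[M[0,0],M[1,1]]; s=d.copy()
    for _ in range(20): s=d/(1+p["k1"]*(s@s))
    R=np.array(p["R"]); return -R.T@p["t"], R.T@np.r_[s,1]
def atz(n,uv,z):
    o,d=ray(n,uv); return o+d*(z-o[2])/d[2]
def tri(a,b):
    o1,d1=ray("top",a);o2,d2=ray("side",b)
    k=np.linalg.lstsq(np.c_[d1,-d2],o2-o1,rcond=None)[0]
    p,q=o1+k[0]*d1,o2+k[1]*d2; return (p+q)/2,np.linalg.norm(p-q)
E
python3 - <<'E'
from h import *
t=cv2.imread("pics/top0.png");s=cv2.imread("pics/side0.png")
cv2.imwrite("pics/a.png",crop(t,347,172,105,102,5.8))
a=crop(t,203,160,75,90,5.3);b=crop(s,237,225,92,82,4.3)
o=np.zeros((max(a.shape[0],b.shape[0]),a.shape[1]+b.shape[1],3),np.uint8);o[:a.shape[0],:a.shape[1]]=a;o[:b.shape[0],a.shape[1]:]=b
print(o.shape);cv2.imwrite("pics/b.png",o)
E
```

```text
(477, 794, 3)
```

View pics/a.png

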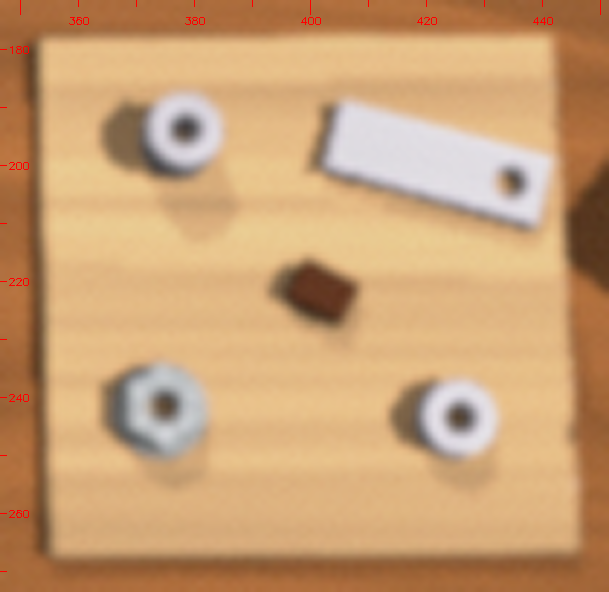

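View pics/b.png

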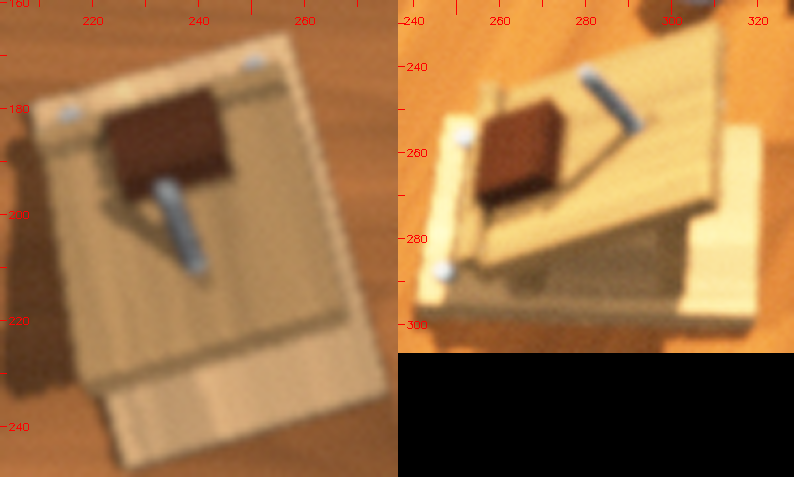

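```bash
cat > fit.py <<'E'
from h import *
from scipy.optimize import least_squares
def F(p):
    z=np.array([np.cos(p[3])*.5,np.sin(p[3])*.5,np.sqrt(.75)])
    x=np.array([-np.cos(p[3])*np.sqrt(.75),-np.sin(p[3])*np.sqrt(.75),.5])
    return np.c_[x,np.cross(z,x),z]
O=[("top",(0,0,58),(233.4,194.8),3),("top",(0,0,0),(240,210.1),2),("side",(0,0,58),(280,241.2),3),("side",(0,0,0),(291.6,254.3),2),
("top",(50,65,0),(267.2,217.4),1),("top",(50,-65,0),(218,231.8),1),("side",(50,65,0),(311.4,230.3),1),("side",(50,-65,0),(310.7,272.2),1),("side",(-110,-65,0),(255.6,286.8),.5),
("top",(-98,-28,20),(222.3,181.8),.7),("top",(-98,28,20),(242.1,176.1),.7)]
def res(p):
    R=F(p); return np.concatenate([w*(proj(n,p[:3]+R@(np.array(l)/1e3))[0]-uv) for n,l,uv,w in O])
if __name__=="__main__":
    s=least_squares(res,[.55,.18,.1,0.2],loss="soft_l1")
    print(s.x,np.degrees(s.x[3])); print(np.round(res(s.x).reshape(-1,2)/np.array([o[3] for o in O])[:,None],1))
    R=F(s.x);print(R);print("tip",s.x[:3]+R@[0,0,.058], tri((233.4,194.8),(280,241.2)),tri((240,210.1),(291.6,254.3)))
    f=lambda x,y:(347+x/5.8-.5,172+y/5.8-.5)
    print("spacer",atz("top",f(459.5,418),.032),"nut",atz("top",f(165,405),.034))
    c=np.array([atz("top",f(*q),.024)[:2] for q in((343,99),(555,155),(537,229),(322,170))])
    print("strap",c.mean(0),np.linalg.norm(np.roll(c,-1,0)-c,axis=1),"hole",atz("top",f(512,181),.024))
    d=(c[1]+c[2]-c[0]-c[3]);print("dir deg",np.degrees(np.arctan2(d[1],d[0])),c.mean(0)+.035*d/np.linalg.norm(d))
    print("side pred spacer",proj("side",atz("top",f(459.5,418),.032)))
E
python3 fit.py
```

```text
[0.54290182 0.21375117 0.09661713 0.29876977] 17.118246846442993
[[ 0.2  0.2]
 [-0.5 -0.5]
 [ 0.2  0.1]
 [ 0.8  0.3]
 [ 0.2 -0.6]
 [-0.5 -0.5]
 [-0.8 -1.3]
 [-1.8 -1.9]
 [-2.7  0.9]
 [-0.2 -0.5]
 [ 0.2 -0.5]]
[[-0.82765989  0.2943447   0.47784966]
 [-0.25490999 -0.95569932  0.14717235]
 [ 0.5         0.          0.8660254 ]]
tip [0.5706171  0.22228717 0.14684661] (array([0.57093995, 0.22264218, 0.14749243]), np.float64(6.633184443575506e-05)) (array([0.54358848, 0.21284984, 0.095486  ]), np.float64(0.003326060432531026))
spacer [ 0.46727331 -0.28067244  0.032     ] nut [ 0.47192533 -0.14307649  0.034     ]
strap [ 0.58986308 -0.27677752] [0.10439148 0.03734766 0.10554797 0.03638157] hole [ 0.58158863 -0.31137497  0.024     ]
dir deg -104.76589391398691 [ 0.58094262 -0.31062166]
side pred spacer [[367.24825634 160.00280034]]
```

Request:
{"api": "carry_out", "payload": {
  "commands": [
    [[-0.95,0,0,0,0,0.58],[-0.95,0,0,0,0,0.58],[-0.95,0,0,0,0,0.58],[-0.95,0,0,0,0,0.58],[-0.95,0,0,0,0,0.58],[-0.95,0,0,0,0,0.58],[-0.95,0,0,0,0,0.58],[-0.95,0,0,0,0,0.58],[-0.95,0,0,0,0,0.58],[-0.95,0,0,0,0,0.58],[-0.95,0,0,0,0,0.58],[-0.95,0,0,0,0,0.58],[-0.95,0,0,0,0,0.58],[-0.95,0,0,0,0,0.58],[-0.95,0,0,0,0,0.58],[-0.95,0,0,0,0,0.58]]
  ],
  "hand": -1,
  "force": 60
}}

```text
clock: 1.43
position: [0.5948, 0.2388, 0.2308]
ee_rot: [0.565, 0.825, -0.0, -0.0]
ft_force: [-0.2, -0.9, 0.9]
grip_width: 1.006
grasp_force: 0.0
```

Request:
{"api": "carry_out", "payload": {
  "commands": [
    [[-0.95,0,0,0,0,0.58],[-0.95,0,0,0,0,0.58],[-0.95,0,0,0,0,0.58],[-0.95,0,0,0,0,0.58],[-0.95,0,0,0,0,0.58],[-0.95,0,0,0,0,0.58],[-0.95,0,0,0,0,0.58],[-0.95,0,0,0,0,0.58],[-0.95,0,0,0,0,0.58],[-0.95,0,0,0,0,0.58],[-0.95,0,0,0,0,0.58],[-0.95,0,0,0,0,0.58],[-0.95,0,0,0,0,0.58],[-0.95,0,0,0,0,0.58],[-0.95,0,0,0,0,0.58],[0,0,0,0,0,0]]
  ]
}}

```text
clock: 2.77
position: [0.5592, -0.3181, 0.2316]
ee_rot: [0.873, 0.487, -0.002, 0.001]
ft_force: [-0.4, -2.4, 0.8]
grip_width: 1.004
grasp_force: 0.0
```

```bash
cat >> h.py <<'E'
def R_of(ydir_deg,z=(0,0,-1)):
    "tool rotation with tool z=z and tool y as near as can be to horizontal azimuth"
    z=np.array(z,float);z/=np.linalg.norm(z);a=np.radians(ydir_deg);y=np.array([np.cos(a),np.sin(a),0]);y-=z*(y@z);y/=np.linalg.norm(y)
    return np.c_[np.cross(y,z),y,z]
def go(p,R=None):
    "remaining shift (units, tool axes) and turn (units) to reach p,R; turn first is given in present axes"
    o=get_obs();C=Ro.from_quat(o["ee_rot"]).as_matrix();d=np.array(p)-o["position"]
    print("pos",np.round(o["position"],4),"yaw_y",round(np.degrees(np.arctan2(C[1,1],C[0,1])),2),"zdir",np.round(C[:,2],4),"t",o["clock"],"grip",round(o["grip_width"],3))
    print("shift now-axes",np.round(C.T@d/.04,3))
    if R is not None:
        print("turn",np.round(np.degrees(Ro.from_matrix(C.T@R).as_rotvec())/6,3),"shift after turn",np.round(R.T@d/.04,3))
E
python3 - <<'E'
from h import *
go((.4673,-.2807,.08),R_of(-31))
print(get_obs()["joint_pos"])
cv2.imwrite("pics/c.png",crop(camera("top")[:,:,::-1],347,172,105,102,5.8))
E
```

```text
pos [ 0.5592 -0.3181  0.2316] yaw_y -31.73 zdir [-0.0021 -0.0038 -1.    ] t 2.7667 grip 1.004
shift now-axes [-0.397 -2.447  3.791]
turn [ 0.001  0.041 -0.121] shift after turn [-0.382 -2.451  3.789]
[-0.07390724  0.43419625  0.71203089  1.44044629 -0.27985039  1.3710613
  0.09352628]
```

Request:
{"api": "carry_out", "payload": {
  "commands": [
    [[-0.1,-0.61,0.95,0,0,-0.12],[-0.1,-0.61,0.95,0,0,0],[-0.1,-0.61,0.95,0,0,0],[-0.1,-0.61,0.95,0,0,0],[0,0,0,0,0,0],[0,0,0,0,0,0]]
  ]
}}

```text
clock: 3.32
position: [0.4783, -0.2747, 0.0895]
ee_rot: [0.866, 0.499, -0.001, -0.002]
ft_force: [1.2, 0.3, 0.7]
grip_width: 1.001
grasp_force: 0.0
```

Run:
```python
from h import *
go((.4673,-.2807,.014),R_of(-31))
a=crop(camera("top")[:,:,::-1],395,205,60,60,6.5);b=crop(camera("side")[:,:,::-1],335,130,60,60,6.5)
cv2.imwrite("pics/d.png",np.hstack([a,b]))
```

```text
pos [ 0.4783 -0.2747  0.0895] yaw_y -30.09 zdir [-0.0041  0.0027 -1.    ] t 3.3167 grip 1.001
shift now-axes [-0.268 -0.152  1.889]
turn [-0.047 -0.002  0.152] shift after turn [-0.27  -0.157  1.888]
```

View pics/d.png

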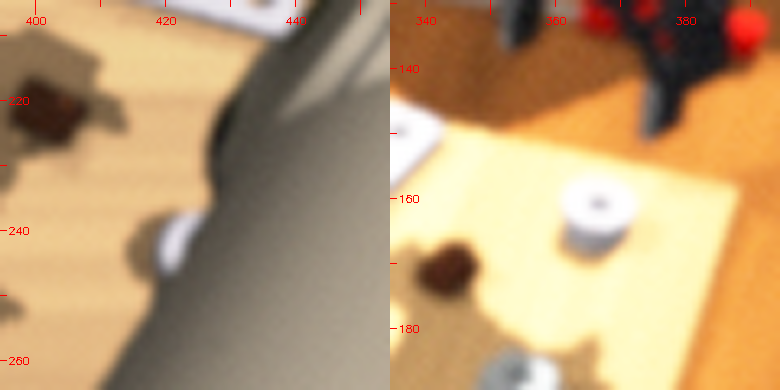

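Request:
{"api": "carry_out", "payload": {
  "commands": [
    [[-0.14,-0.08,0.2,0,0,0.1],[-0.13,-0.07,0.4,0,0,0.05],[0,0,0.5,0,0,0],[0,0,0.5,0,0,0],[0,0,0.28,0,0,0],[0,0,0,0,0,0],[0,0,0,0,0,0]]
  ]
}}

```text
clock: 4.0
position: [0.4698, -0.2835, 0.0167]
ee_rot: [0.871, 0.492, -0.0, 0.0]
ft_force: [-0.5, 0.3, 0.3]
grip_width: 0.997
grasp_force: 0.0
```

```bash
python3 -c "
from h import *
go((.4673,-.2807,.014),R_of(-31))"
```

```text
pos [ 0.4698 -0.2835  0.0167] yaw_y -31.07 zdir [-2.e-04 -4.e-04 -1.e+00] t 4.0 grip 0.997
shift now-axes [ 0.027 -0.088  0.067]
turn [ 0.001  0.004 -0.012] shift after turn [ 0.027 -0.088  0.067]
```

Request:
{"api": "carry_out", "payload": {
  "commands": [
    [[0.03,-0.09,0.06,0,0,0],[0,0,0,0,0,0],[0,0,0,0,0,0]]
  ]
}}

```text
clock: 4.25
position: [0.4675, -0.2801, 0.0147]
ee_rot: [0.871, 0.492, 0.001, 0.0]
ft_force: [-0.8, -0.3, -0.2]
grip_width: 0.996
grasp_force: 0.0
```

Request:
{"api": "carry_out", "payload": {
  "commands": [
    [[0,0,0,0,0,0],[0,0,0,0,0,0],[0,0,0,0,0,0],[0,0,0,0,0,0],[0,0,0,0,0,0],[0,0,0,0,0,0],[0,0,0,0,0,0],[0,0,0,0,0,0]]
  ],
  "hand": 1,
  "force": 50
}}

```text
clock: 4.92
position: [0.4672, -0.2802, 0.0144]
ee_rot: [0.871, 0.492, 0.0, 0.0]
ft_force: [-0.9, 0.4, 6.2]
grip_width: 0.395
grasp_force: 49.8
```

```bash
python3 -c "
from h import *
go((.4673,-.2807,.014),R_of(-31))"
```

```text
pos [ 0.4672 -0.2802  0.0144] yaw_y -31.06 zdir [ 5.e-04  2.e-04 -1.e+00] t 4.9167 grip 0.395
shift now-axes [-0.01   0.008  0.01 ]
turn [ 0.003 -0.004 -0.01 ] shift after turn [-0.01   0.008  0.01 ]
```

Request:
{"api": "carry_out", "payload": {
  "commands": [
    [[0,0,-0.3,0,0,0],[0,0,-0.7,0,0,0],[0,0,-0.7,0,0,1],[0,0,-0.7,0,0,1],[0,0,-0.8,0,0,1],[0,0,-0.8,0,0,1],[0,0,-0.8,0,0,1],[0,0,-0.8,0,0,1],[0,0,0,0,0,1],[0,0,0,0,0,0],[0,0,0,0,0,0]]
  ]
}}

```text
clock: 5.83
position: [0.4667, -0.2799, 0.238]
ee_rot: [0.989, 0.149, 0.0, -0.0]
ft_force: [0.1, 0.0, -0.2]
grip_width: 0.389
grasp_force: 49.8
```

```bash
cat >> h.py <<'E'
FOOT=np.array([.5429,.2138,.0966]); YAW=np.radians(17.12)
ZS=np.array([np.cos(YAW)*.5,np.sin(YAW)*.5,np.sqrt(.75)]); XS=np.array([-np.cos(YAW)*np.sqrt(.75),-np.sin(YAW)*np.sqrt(.75),.5]); YS=np.cross(ZS,XS)
S=np.c_[XS,YS,ZS]
RS=R_of(np.degrees(np.arctan2(YS[1],YS[0])),-ZS)
E
python3 -c "
from h import *
print(RS,np.degrees(np.arctan2(YS[1],YS[0])))
go(FOOT+ZS*.1+[0,0,.05],R_of(-72.9))
print(get_obs()['joint_pos'],get_obs()['grasp_force'])
go(FOOT+ZS*.1,RS)"
```

```text
[[ 8.27652093e-01  2.94373942e-01 -4.77845159e-01]
 [ 2.54935312e-01 -9.55690317e-01 -1.47186971e-01]
 [-5.00000000e-01 -4.80740672e-17 -8.66025404e-01]] -72.88
pos [ 0.4667 -0.2799  0.238 ] yaw_y -72.87 zdir [-0.e+00  5.e-04 -1.e+00] t 5.8333 grip 0.389
shift now-axes [  6.705 -11.234   0.126]
turn [-0.005 -0.001  0.005] shift after turn [  6.699 -11.238   0.12 ]
[-0.32347891  0.18668391  0.88916236  1.70512732 -0.14971697  1.32099947
 -0.67740376] 49.83461134135723
pos [ 0.4667 -0.2799  0.238 ] yaw_y -72.87 zdir [-0.e+00  5.e-04 -1.e+00] t 5.8333 grip 0.389
shift now-axes [  6.705 -11.233   1.376]
turn [-4.000e-03 -5.001e+00  3.000e-03] shift after turn [  6.49  -11.235  -2.165]
```

Request:
{"api": "carry_out", "payload": {
  "commands": [
    [[0.48,-0.8,0,0,0,0],[0.48,-0.8,0,0,0,0],[0.48,-0.8,0,0,0,0],[0.48,-0.8,0,0,0,0],[0.48,-0.8,0,0,0,0],[0.48,-0.8,0,0,0,0],[0.48,-0.8,0,0,0,0],[0.48,-0.8,0,0,0,0],[0.48,-0.8,0,0,0,0],[0.48,-0.8,0,0,0,0],[0.48,-0.8,0,0,0,0],[0.48,-0.8,0,0,0,0],[0.48,-0.8,0,0,0,0],[0.48,-0.8,0,0,0,0],[0,0,0,0,0,0]]
  ]
}}

```text
clock: 7.08
position: [0.5919, 0.2358, 0.235]
ee_rot: [0.988, 0.154, -0.002, -0.001]
ft_force: [-1.1, 1.6, -0.8]
grip_width: 0.39
grasp_force: 49.9
```

Request:
{"api": "carry_out", "payload": {
  "commands": [
    [[0,0,0,0,-1,0],[0,0,0,0,-1,0],[0,0,0,0,-1,0],[0,0,0,0,-1,0],[0,0,0,0,-1,0],[0,0,0,0,0,0],[0,0,0,0,0,0]]
  ]
}}

```text
clock: 7.67
position: [0.5939, 0.226, 0.2335]
ee_rot: [0.955, 0.143, -0.258, 0.039]
ft_force: [-0.0, -0.5, 0.2]
grip_width: 0.392
grasp_force: 49.9
```

```bash
python3 -c "
from h import *
print(get_obs()['joint_pos'],get_obs()['grasp_force'])
go(FOOT+ZS*.1,RS)"
```

```text
[-0.64011588  0.83276973  0.51791316  0.89363288 -0.34556201  2.01928114
 -1.51083558] 49.917043559253216
pos [0.5939 0.226  0.2335] yaw_y -72.99 zdir [-0.4823 -0.1479 -0.8634] t 7.6667 grip 0.392
shift now-axes [ 0.585 -0.084  1.115]
turn [-0.006  0.049 -0.017] shift after turn [ 0.579 -0.084  1.118]
```

Request:
{"api": "carry_out", "payload": {
  "commands": [
    [[0.29,-0.04,0.5,0,0.05,0],[0.29,-0.04,0.61,0,0,0],[0,0,0,0,0,0],[0,0,0,0,0,0],[0,0,0,0,0,0]]
  ]
}}

```text
clock: 8.08
position: [0.5909, 0.2294, 0.1907]
ee_rot: [0.956, 0.143, -0.252, 0.037]
ft_force: [-0.5, -0.5, 0.5]
grip_width: 0.393
grasp_force: 49.9
```

Run:
```python
from h import *
print(get_obs()['joint_pos'],get_obs()['grasp_force'])
go(FOOT+ZS*.1,RS)
P=get_obs()["position"]
a=camera("top");b=camera("side")
for n in("top","side"): print(n,proj(n,np.array([FOOT,FOOT+ZS*.058,P])).round(1).tolist())
cv2.imwrite("pics/e.png",np.hstack([crop(a[:,:,::-1],203,155,65,75,6),crop(b[:,:,::-1],255,205,65,75,6)]))
```

```text
[-0.66042117  0.8341028   0.51186305  0.97852106 -0.34561777  1.92321654
 -1.50697015] 49.911610297858715
pos [0.5909 0.2294 0.1907] yaw_y -73.01 zdir [-0.4711 -0.143  -0.8704] t 8.0833 grip 0.393
shift now-axes [0.082 0.019 0.169]
turn [-0.019 -0.085 -0.013] shift after turn [0.083 0.019 0.169]
top [[239.5, 209.6], [233.6, 195.0], [228.1, 182.8]]
side [[292.4, 254.6], [280.2, 241.3], [270.5, 229.4]]
```

View pics/e.png

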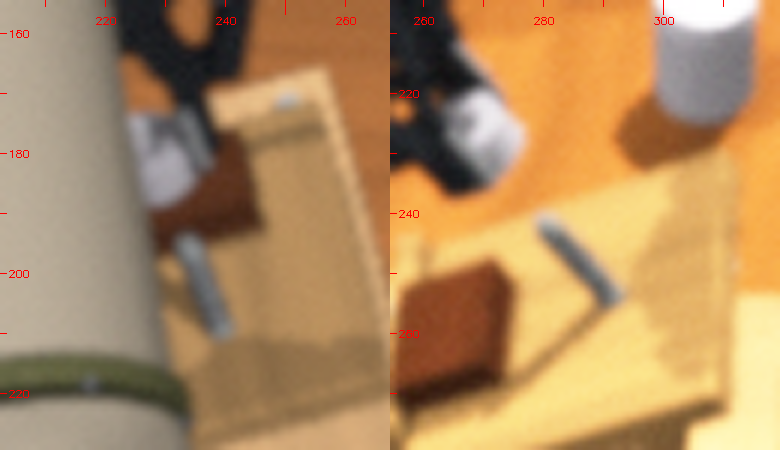

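Request:
{"api": "carry_out", "payload": {
  "commands": [
    [[0.08,0.02,0.17,0,-0.08,0],[0,0,0.25,0,0,0],[0,0,0.25,0,0,0],[0,0,0.2,0,0,0],[0,0,0.15,0,0,0],[0,0,0,0,0,0],[0,0,0,0,0,0],[0,0,0,0,0,0]]
  ]
}}

```text
clock: 8.85
position: [0.5744, 0.2234, 0.1516]
ee_rot: [0.955, 0.142, -0.257, 0.038]
ft_force: [-0.3, 0.7, 0.3]
grip_width: 0.393
grasp_force: 49.9
```

Run:
```python
from h import *
print(get_obs()['joint_pos'],get_obs()['ft_force'])
go(FOOT+ZS*.064,RS)
```

```text
[-0.68132536  0.82410242  0.50666959  1.08560584 -0.33833074  1.8416852
 -1.49647567] [-0.26108554  0.66810505  0.25715636]
pos [0.5744 0.2234 0.1516] yaw_y -73.05 zdir [-0.4802 -0.1463 -0.8649] t 8.85 grip 0.393
shift now-axes [-0.027 -0.002  0.003]
turn [-0.015  0.022 -0.024] shift after turn [-0.027 -0.002  0.002]
```

Request:
{"api": "carry_out", "payload": {
  "commands": [
    [[-0.03,0,0.1,0,0,0],[0,0,0.1,0,0,0],[0,0,0.1,0,0,0],[0,0,0.1,0,0,0],[0,0,0,0,0,0],[0,0,0,0,0,0]]
  ]
}}

```text
clock: 9.35
position: [0.5652, 0.2207, 0.1376]
ee_rot: [0.955, 0.142, -0.258, 0.038]
ft_force: [0.3, -0.0, 0.5]
grip_width: 0.396
grasp_force: 49.9
```

Run:
```python
from h import *
o=get_obs();print(S.T@o['ft_force'],o["torque"]); go(FOOT+ZS*.003,RS)
```

```text
[-0.01494342  0.09570994  0.55449507] [ 0.16290883 -0.54965465 -0.00301812]
pos [0.5652 0.2207 0.1376] yaw_y -73.05 zdir [-0.4813 -0.1466 -0.8642] t 9.35 grip 0.396
shift now-axes [0.012 0.003 1.105]
turn [-0.015  0.034 -0.024] shift after turn [8.000e-03 1.000e-03 1.105e+00]
```

Request:
{"api": "carry_out", "payload": {
  "commands": [
    [[0.01,0,0.2,0,0.03,0],[0,0,0.2,0,0,0],[0,0,0.2,0,0,0],[0,0,0.2,0,0,0],[0,0,0.15,0,0,0],[0,0,0.1,0,0,0],[0,0,0,0,0,0],[0,0,0,0,0,0]]
  ]
}}

```text
clock: 10.02
position: [0.5457, 0.2148, 0.1016]
ee_rot: [0.955, 0.142, -0.256, 0.038]
ft_force: [1.0, -0.2, 3.3]
grip_width: 0.395
grasp_force: 50.3
```

Run:
```python
from h import *
o=get_obs();print(S.T@o['ft_force'],o["torque"]); go(FOOT+ZS*.003,RS)
```

```text
[0.89005511 0.49176513 3.24522681] [ 0.07157513 -0.28317686  0.07128115]
pos [0.5457 0.2148 0.1016] yaw_y -73.05 zdir [-0.4778 -0.1454 -0.8663] t 10.0167 grip 0.395
shift now-axes [-0.001  0.003  0.069]
turn [-0.016 -0.006 -0.024] shift after turn [-0.001  0.003  0.069]
```

Request:
{"api": "carry_out", "payload": {
  "commands": [
    [[0,0,0.03,0,0,0],[0,0,0.03,0,0,0],[0,0,0,0,0,0],[0,0,0,0,0,0]]
  ]
}}

```text
clock: 10.35
position: [0.5457, 0.2148, 0.1014]
ee_rot: [0.956, 0.143, -0.254, 0.038]
ft_force: [3.7, 1.4, 16.0]
grip_width: 0.394
grasp_force: 51.6
```

Run:
```python
from h import *
o=get_obs();print(S.T@o['ft_force'],o["torque"]); go(FOOT+ZS*.003,RS)
```

```text
[ 4.54946044 -0.20680042 15.79174152] [-0.1183257   0.51645928 -0.11738511]
pos [0.5457 0.2148 0.1014] yaw_y -73.04 zdir [-0.4755 -0.1444 -0.8678] t 10.35 grip 0.394
shift now-axes [-0.003  0.004  0.066]
turn [-0.018 -0.034 -0.02 ] shift after turn [-0.003  0.004  0.066]
```

Request:
{"api": "carry_out", "payload": {
  "commands": [
    [[0,0,-0.03,0,0,0],[0,0,0,0,0,0],[0,0,0,0,0,0],[0,0,0,0,0,0],[0,0,0,0,0,0],[0,0,0,0,0,0]]
  ],
  "hand": -1
}}

```text
clock: 10.85
position: [0.5449, 0.2145, 0.0999]
ee_rot: [0.955, 0.142, -0.256, 0.038]
ft_force: [-0.7, 0.6, -0.8]
grip_width: 0.999
grasp_force: 0.0
```

Request:
{"api": "carry_out", "payload": {
  "commands": [
    [[0,0,-0.2,0,0,0],[0,0,-0.5,0,0,0],[0,0,-0.7,0,0,0],[0,0,-0.7,0,0,0],[0,0,-0.5,0,0,0],[0,0,-0.3,0,0,0],[0,0,0,0,0,0]]
  ]
}}

```text
clock: 11.43
position: [0.6021, 0.2315, 0.2031]
ee_rot: [0.956, 0.142, -0.254, 0.038]
ft_force: [-0.3, 0.3, -0.2]
grip_width: 1.001
grasp_force: 0.0
```

Run:
```python
from h import *
g=np.array([.5809,-.3108]);u=np.array([np.cos(np.radians(-104.77)),np.sin(np.radians(-104.77))])
q=g-.030*u;print(q)
go((*q,.238),R_of(-14.8))
a=camera("top");b=camera("side")
for n in("top","side"): print(n,proj(n,np.array([FOOT+ZS*.0227,FOOT+ZS*.0027,FOOT+ZS*.058])).round(1).tolist())
cv2.imwrite("pics/f.png",np.hstack([crop(a[:,:,::-1],208,170,65,65,6),crop(b[:,:,::-1],255,215,65,65,6)]))
```

```text
[ 0.58854818 -0.28179129]
pos [0.6021 0.2315 0.2031] yaw_y -73.05 zdir [-0.4749 -0.145  -0.868 ] t 11.4333 grip 1.001
shift now-axes [-3.961 12.176  1.266]
turn [-2.518  4.525 -9.481] shift after turn [-12.493   2.949  -0.872]
top [[237.2, 204.0], [239.2, 209.0], [233.6, 195.0]]
side [[287.7, 249.5], [291.8, 254.0], [280.2, 241.3]]
```

View pics/f.png

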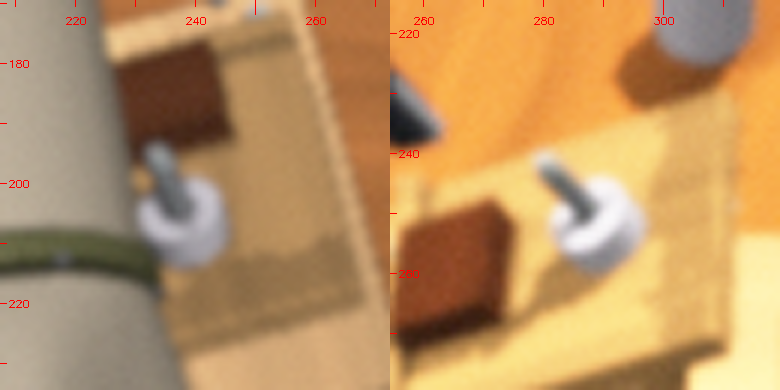

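Request:
{"api": "carry_out", "payload": {
  "commands": [
    [[0,0,-0.2,0,1,0],[0,0,-0.2,0,1,0],[0,0,-0.2,0,1,0],[0,0,-0.2,0,1,0],[0,0,-0.2,0,1,0],[0,0,0,0,0,0]]
  ]
}}

```text
clock: 12.03
position: [0.6102, 0.2338, 0.2396]
ee_rot: [0.989, 0.147, 0.003, -0.002]
ft_force: [-0.5, 0.0, -1.0]
grip_width: 1.002
grasp_force: 0.0
```

Request:
{"api": "carry_out", "payload": {
  "commands": [
    [[-0.29,0.87,0,0,0,0],[-0.29,0.87,0,0,0,0],[-0.29,0.87,0,0,0,0],[-0.29,0.87,0,0,0,0],[-0.29,0.87,0,0,0,0],[-0.29,0.87,0,0,0,0],[-0.29,0.87,0,0,0,0],[-0.29,0.87,0,0,0,0],[-0.29,0.87,0,0,0,0],[-0.29,0.87,0,0,0,0],[-0.29,0.87,0,0,0,0],[-0.29,0.87,0,0,0,0],[-0.29,0.87,0,0,0,0],[-0.29,0.87,0,0,0,0]]
  ]
}}

```text
clock: 13.2
position: [0.5982, -0.2794, 0.2369]
ee_rot: [0.989, 0.148, -0.001, -0.001]
ft_force: [-0.1, 0.4, -0.1]
grip_width: 0.998
grasp_force: 0.0
```

Request:
{"api": "carry_out", "payload": {
  "commands": [
    [[0,0,0,0,0,-1],[0,0,0,0,0,-1],[0,0,0,0,0,-1],[0,0,0,0,0,-1],[0,0,0,0,0,-1],[0,0,0,0,0,-1],[0,0,0,0,0,-1],[0,0,0,0,0,-1],[0,0,0,0,0,-1],[0,0,0,0,0,-0.7],[0,0,0,0,0,0]]
  ]
}}

```text
clock: 14.12
position: [0.5983, -0.278, 0.2369]
ee_rot: [0.791, 0.611, -0.001, -0.002]
ft_force: [-0.1, 0.7, -0.1]
grip_width: 0.998
grasp_force: 0.0
```

Run:
```python
from h import *
go((.5885,-.2818,.06),R_of(-14.8))
```

```text
pos [ 0.5983 -0.278   0.2369] yaw_y -14.64 zdir [-0.0031  0.0016 -1.    ] t 14.1167 grip 0.998
shift now-axes [-0.158 -0.199  4.424]
turn [-0.032 -0.007  0.027] shift after turn [-0.156 -0.214  4.424]
```

Request:
{"api": "carry_out", "payload": {
  "commands": [
    [[-0.08,-0.1,0.8,0,0,0.03],[-0.08,-0.1,0.9,0,0,0],[0,0,0.9,0,0,0],[0,0,0.9,0,0,0],[0,0,0.6,0,0,0],[0,0,0.3,0,0,0],[0,0,0,0,0,0],[0,0,0,0,0,0],[0,0,0,0,0,0]]
  ]
}}

```text
clock: 14.87
position: [0.5905, -0.2831, 0.0642]
ee_rot: [0.794, 0.608, 0.001, 0.001]
ft_force: [0.1, -0.5, -0.9]
grip_width: 0.998
grasp_force: 0.0
```

Run:
```python
from h import *
go((.5885,-.2818,.0145),R_of(-14.8))
```

```text
pos [ 0.5905 -0.2831  0.0642] yaw_y -15.08 zdir [ 2.2e-03 -8.0e-04 -1.0e+00] t 14.8667 grip 0.998
shift now-axes [ 0.019 -0.06   1.242]
turn [ 0.022  0.002 -0.046] shift after turn [ 0.019 -0.057  1.242]
```

Request:
{"api": "carry_out", "payload": {
  "commands": [
    [[0.02,-0.06,0.4,0,0,-0.05],[0,0,0.4,0,0,0],[0,0,0.3,0,0,0],[0,0,0.12,0,0,0],[0,0,0,0,0,0],[0,0,0,0,0,0]]
  ]
}}

```text
clock: 15.37
position: [0.5879, -0.2814, 0.0143]
ee_rot: [0.792, 0.611, 0.0, 0.0]
ft_force: [-0.1, 0.3, 0.1]
grip_width: 1.002
grasp_force: 0.0
```

Run:
```python
from h import *
go((.5885,-.2818,.0145),R_of(-14.8))
```

```text
pos [ 0.5879 -0.2814  0.0143] yaw_y -14.74 zdir [ 9.e-04 -3.e-04 -1.e+00] t 15.3667 grip 1.002
shift now-axes [-0.005  0.017 -0.004]
turn [0.009 0.001 0.009] shift after turn [-0.005  0.017 -0.004]
```

Request:
{"api": "carry_out", "payload": {
  "commands": [
    [[0,0,0,0,0,0],[0,0,0,0,0,0],[0,0,0,0,0,0],[0,0,0,0,0,0],[0,0,0,0,0,0],[0,0,0,0,0,0],[0,0,0,0,0,0],[0,0,0,0,0,0]]
  ],
  "hand": 1,
  "force": 80
}}

```text
clock: 16.03
position: [0.5879, -0.2814, 0.0143]
ee_rot: [0.792, 0.611, 0.0, 0.0]
ft_force: [-0.3, 0.8, 5.4]
grip_width: 0.371
grasp_force: 80.1
```

Request:
{"api": "carry_out", "payload": {
  "commands": [
    [[0,0,-0.2,0,0,0],[0,0,-0.5,0,0,0],[0,0,-0.7,0,0,0.7],[0,0,-0.7,0,0,1],[0,0,-0.8,0,0,1],[0,0,-0.8,0,0,1],[0,0,-0.8,0,0,1],[0,0,-0.8,0,0,1],[0,0,-0.4,0,0,1],[0,0,0,0,0,1],[0,0,0,0,0,1],[0,0,0,0,0,1],[0,0,0,0,0,0]]
  ]
}}

```text
clock: 17.12
position: [0.5872, -0.2809, 0.2417]
ee_rot: [0.989, 0.146, -0.0, -0.0]
ft_force: [1.0, -0.3, -1.0]
grip_width: 0.368
grasp_force: 79.5
```

Run:
```python
from h import *
# TCP target above stud: hole at tool x=-.03 -> TCP = hole + .03*toolx(=-XS)
go(FOOT+ZS*.1-XS*.03+[0,0,.05],R_of(-72.88))
cv2.imwrite("pics/g.png",crop(camera("side")[:,:,::-1],280,60,110,110,5))
cv2.imwrite("pics/g2.png",crop(camera("top")[:,:,::-1],340,130,110,110,5))
```

```text
pos [ 0.5872 -0.2809  0.2417] yaw_y -73.21 zdir [-3.e-04  3.e-04 -1.e+00] t 17.1167 grip 0.368
shift now-axes [  4.411 -12.171   0.589]
turn [-0.003  0.002 -0.055] shift after turn [  4.482 -12.145   0.586]
```

Request:
{"api": "carry_out", "payload": {
  "commands": [
    [[0.32,-0.87,0,0,0,-0.05],[0.32,-0.87,0,0,0,0],[0.32,-0.87,0,0,0,0],[0.32,-0.87,0,0,0,0],[0.32,-0.87,0,0,0,0],[0.32,-0.87,0,0,0,0],[0.32,-0.87,0,0,0,0],[0.32,-0.87,0,0,0,0],[0.32,-0.87,0,0,0,0],[0.32,-0.87,0,0,0,0],[0.32,-0.87,0,0,0,0],[0.32,-0.87,0,0,0,0],[0.32,-0.87,0,0,0,0],[0.32,-0.87,0,0,0,0],[0,0,0,0,0,0]]
  ]
}}

```text
clock: 18.47
position: [0.6111, 0.2475, 0.2403]
ee_rot: [0.987, 0.158, -0.001, -0.002]
ft_force: [0.6, 1.8, -0.3]
grip_width: 0.367
grasp_force: 79.7
```

Request:
{"api": "carry_out", "payload": {
  "commands": [
    [[0,0,0,0,-1,0],[0,0,0,0,-1,0],[0,0,0,0,-1,0],[0,0,0,0,-1,0],[0,0,0,0,-1,0],[0,0,0,0,0,0],[0,0,0,0,0,0]]
  ]
}}

```text
clock: 19.05
position: [0.6124, 0.2386, 0.2375]
ee_rot: [0.959, 0.149, -0.237, 0.036]
ft_force: [-0.1, -0.6, 0.2]
grip_width: 0.37
grasp_force: 79.7
```

Run:
```python
from h import *
o=get_obs();print(o["joint_pos"],o["grasp_force"]); go(FOOT+ZS*.085-XS*.03,RS)
```

```text
[-0.58435525  0.83690338  0.39555378  0.82582802 -0.28536558  2.00618188
 -1.55772315] 79.71794486045837
pos [0.6124 0.2386 0.2375] yaw_y -72.32 zdir [-0.4445 -0.1409 -0.8846] t 19.05 grip 0.37
shift now-axes [0.843 0.082 1.881]
turn [ 0.038 -0.368  0.086] shift after turn [0.916 0.082 1.847]
```

Request:
{"api": "carry_out", "payload": {
  "commands": [
    [[0.45,0.04,0.3,0,-0.37,0.09],[0.45,0.04,0.6,0,0,0],[0,0,0.6,0,0,0],[0,0,0.33,0,0,0],[0,0,0,0,0,0],[0,0,0,0,0,0],[0,0,0,0,0,0]]
  ]
}}

```text
clock: 19.63
position: [0.6094, 0.2341, 0.1608]
ee_rot: [0.956, 0.143, -0.253, 0.042]
ft_force: [0.3, -0.6, -0.8]
grip_width: 0.373
grasp_force: 79.7
```

Run:
```python
from h import *
go(FOOT+ZS*.07-XS*.03,RS)
a=camera("top");b=camera("side")
o=get_obs();C=Ro.from_quat(o["ee_rot"]).as_matrix();P=o["position"]
h=P+C@[-.03,0,.0023]
for n in("top","side"): print(n,proj(n,np.array([FOOT+ZS*.058,h,h-C@[0,0,.012]])).round(1).tolist())
cv2.imwrite("pics/h.png",np.hstack([crop(a[:,:,::-1],208,165,65,65,6),crop(b[:,:,::-1],250,210,65,65,6)]))
```

```text
pos [0.6094 0.2341 0.1608] yaw_y -72.88 zdir [-0.4719 -0.1518 -0.8685] t 19.6333 grip 0.373
shift now-axes [ 0.044 -0.008  0.51 ]
turn [ 0.059 -0.048 -0.033] shift after turn [ 0.047 -0.005  0.51 ]
top [[233.6, 195.0], [230.5, 187.5], [229.1, 184.3]]
side [[280.2, 241.3], [274.3, 234.1], [271.6, 231.2]]
```

View pics/h.png

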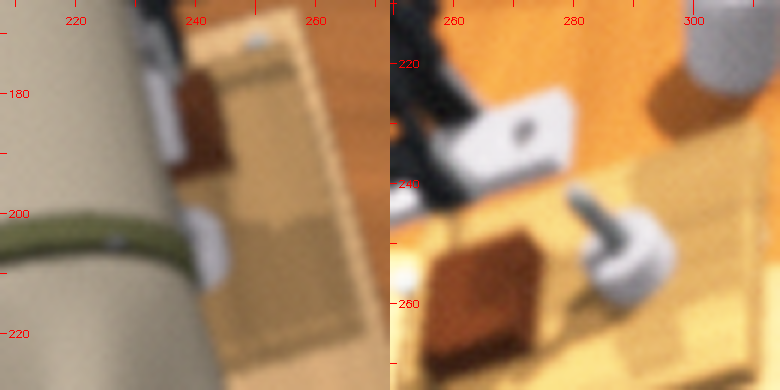

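Request:
{"api": "carry_out", "payload": {
  "commands": [
    [[0.04,0,0.25,0.05,-0.05,-0.03],[0,0,0.25,0,0,0],[0,0,0,0,0,0],[0,0,0,0,0,0],[0,0,0,0,0,0]]
  ]
}}

```text
clock: 20.15
position: [0.6005, 0.2314, 0.1404]
ee_rot: [0.955, 0.143, -0.258, 0.039]
ft_force: [1.1, 0.2, -0.1]
grip_width: 0.373
grasp_force: 79.7
```

Run:
```python
from h import *
o=get_obs();print(S.T@o['ft_force']);go(FOOT+ZS*.055-XS*.03,RS)
```

```text
[-1.04923933  0.08762136  0.43798916]
pos [0.6005 0.2314 0.1404] yaw_y -72.9 zdir [-0.4814 -0.1485 -0.8638] t 20.15 grip 0.373
shift now-axes [-0.006 -0.003  0.327]
turn [ 0.002  0.042 -0.005] shift after turn [-0.008 -0.003  0.327]
```

Request:
{"api": "carry_out", "payload": {
  "commands": [
    [[0,0,0.1,0,0.04,0],[0,0,0.1,0,0,0],[0,0,0.1,0,0,0],[0,0,0.05,0,0,0],[0,0,0,0,0,0],[0,0,0,0,0,0]]
  ]
}}

```text
clock: 20.65
position: [0.5931, 0.2291, 0.1278]
ee_rot: [0.955, 0.143, -0.257, 0.039]
ft_force: [-4.9, -2.1, -0.9]
grip_width: 0.374
grasp_force: 79.5
```

Run:
```python
from h import *
o=get_obs();print(S.T@o['ft_force'],o["torque"]);go(FOOT+ZS*.0227-XS*.03,RS)
```

```text
[ 4.14030252  0.52194514 -3.37520136] [-0.12041586  0.16648882  0.07817175]
pos [0.5931 0.2291 0.1278] yaw_y -72.9 zdir [-0.4794 -0.1481 -0.865 ] t 20.65 grip 0.374
shift now-axes [ 0.005 -0.004  0.765]
turn [ 0.004  0.019 -0.007] shift after turn [ 0.003 -0.003  0.765]
```

Request:
{"api": "carry_out", "payload": {
  "commands": [
    [[-0.03,0,0.05,0,0.02,0],[0,0,0.1,0,0,0],[0,0,0.1,0,0,0],[0,0,0,0,0,0],[0,0,0,0,0,0]]
  ]
}}

```text
clock: 21.07
position: [0.5876, 0.2276, 0.1196]
ee_rot: [0.955, 0.144, -0.255, 0.039]
ft_force: [-0.4, 0.3, -2.1]
grip_width: 0.367
grasp_force: 79.7
```

Run:
```python
from h import *
o=get_obs();print(S.T@o['ft_force'],o["torque"]);go(FOOT+ZS*.0227-XS*.03,RS)
```

```text
[-0.78186426 -0.44071764 -1.9461699 ] [ 0.17387347 -0.61356527  0.03317772]
pos [0.5876 0.2276 0.1196] yaw_y -72.9 zdir [-0.4768 -0.1472 -0.8666] t 21.0667 grip 0.367
shift now-axes [0.024 0.001 0.516]
turn [ 0.003 -0.01  -0.005] shift after turn [0.024 0.001 0.516]
```

Request:
{"api": "carry_out", "payload": {
  "commands": [
    [[0,0,0.1,0,0,0],[0,0,0.12,0,0,0],[0,0,0.1,0,0,0],[0,0,0.06,0,0,0],[0,0,0,0,0,0],[0,0,0,0,0,0]]
  ]
}}

```text
clock: 21.57
position: [0.5805, 0.2253, 0.1067]
ee_rot: [0.955, 0.144, -0.255, 0.039]
ft_force: [0.4, 0.6, -0.3]
grip_width: 0.368
grasp_force: 79.7
```

Run:
```python
from h import *
o=get_obs();print(S.T@o['ft_force'],o["torque"]);go(FOOT+ZS*.0227-XS*.03,RS)
```

```text
[-0.6380997  -0.48860451 -0.02441515] [ 0.16369361 -0.57496724  0.05907338]
pos [0.5805 0.2253 0.1067] yaw_y -72.9 zdir [-0.4767 -0.1472 -0.8667] t 21.5667 grip 0.368
shift now-axes [ 0.025 -0.001  0.142]
turn [ 0.003 -0.012 -0.006] shift after turn [ 0.025 -0.001  0.142]
```

Request:
{"api": "carry_out", "payload": {
  "commands": [
    [[0,0,0.04,0,0,0],[0,0,0.04,0,0,0],[0,0,0.03,0,0,0],[0,0,0,0,0,0],[0,0,0,0,0,0]]
  ]
}}

```text
clock: 21.98
position: [0.5793, 0.2249, 0.1042]
ee_rot: [0.956, 0.144, -0.254, 0.038]
ft_force: [2.7, 1.0, 6.3]
grip_width: 0.369
grasp_force: 80.6
```

Run:
```python
from h import *
o=get_obs();print(S.T@o['ft_force'],o["torque"]);go(FOOT+ZS*.0227-XS*.03,RS)
```

```text
[ 0.69266388 -0.17285294  6.89796169] [ 0.12663897 -0.38130164 -0.04704997]
pos [0.5793 0.2249 0.1042] yaw_y -72.9 zdir [-0.4743 -0.1463 -0.8681] t 21.9833 grip 0.369
shift now-axes [ 0.02  -0.002  0.074]
turn [ 0.002 -0.04  -0.004] shift after turn [ 0.02  -0.002  0.074]
```

Request:
{"api": "carry_out", "payload": {
  "commands": [
    [[0,0,-0.02,0,0,0],[0,0,0,0,0,0],[0,0,0,0,0,0],[0,0,0,0,0,0],[0,0,0,0,0,0],[0,0,0,0,0,0]]
  ],
  "hand": -1
}}

```text
clock: 22.48
position: [0.5788, 0.2248, 0.1035]
ee_rot: [0.955, 0.144, -0.255, 0.039]
ft_force: [0.0, -0.1, 0.2]
grip_width: 0.998
grasp_force: 0.0
```

Request:
{"api": "carry_out", "payload": {
  "commands": [
    [[0,0,-0.2,0,0,0],[0,0,-0.5,0,0,0],[0,0,-0.7,0,0,0],[0,0,-0.7,0,0,0],[0,0,-0.5,0,0,0],[0,0,-0.3,0,0,0],[0,0,-0.2,0,1,0],[0,0,-0.2,0,1,0],[0,0,-0.2,0,1,0],[0,0,-0.2,0,1,0],[0,0,-0.2,0,1,0],[0,0,0,0,0,0]]
  ]
}}

```text
clock: 23.48
position: [0.6447, 0.2443, 0.2452]
ee_rot: [0.989, 0.148, 0.005, -0.001]
ft_force: [-0.3, -0.2, 0.9]
grip_width: 1.003
grasp_force: 0.0
```

Run:
```python
from h import *
go((.4719,-.1431,.24),R_of(-72.88))
a=camera("top")[:,:,::-1];b=camera("side")[:,:,::-1]
t=cv2.imread("pics/top0.png")
print(proj("side",[[.4719,-.1431,.034]]))
z=lambda im,c,r:crop(im,c,r,24,24,16.5)
top=np.hstack([z(a,363,229),z(b,343,177)])
bot=np.hstack([crop(a,205,165,66,33,6),crop(b,250,215,66,33,6)])
cv2.imwrite("pics/i.png",np.vstack([top,bot]))
```

```text
pos [0.6447 0.2443 0.2452] yaw_y -72.97 zdir [ 0.0088  0.004  -1.    ] t 23.4833 grip 1.003
shift now-axes [-6.968  7.996  0.052]
turn [-0.012 -0.091 -0.014] shift after turn [-6.979  7.985  0.129]
[[354.92859441 186.61175933]]
```

View pics/i.png

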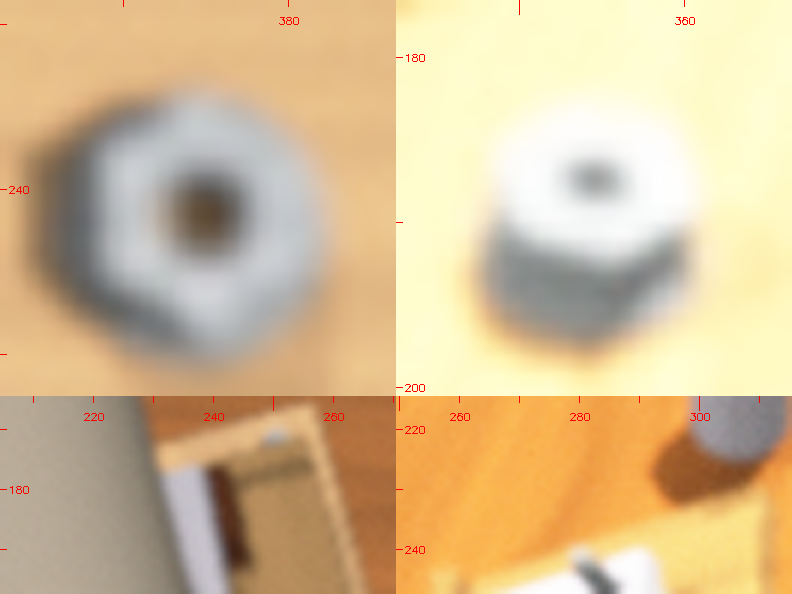

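Request:
{"api": "carry_out", "payload": {
  "commands": [
    [[-0.58,0.67,0,0,-0.09,0],[-0.58,0.67,0,0,0,0],[-0.58,0.67,0,0,0,0],[-0.58,0.67,0,0,0,0],[-0.58,0.67,0,0,0,0],[-0.58,0.67,0,0,0,0],[-0.58,0.67,0,0,0,0],[-0.58,0.67,0,0,0,0],[-0.58,0.67,0,0,0,0],[-0.58,0.67,0,0,0,0],[-0.58,0.67,0,0,0,0],[-0.58,0.65,0,0,0,0],[0,0,0.5,0,0,1],[0,0,0.9,0,0,1],[0,0,0.9,0,0,0],[0,0,0.9,0,0,0],[0,0,0.9,0,0,0],[0,0,0,0,0,0],[0,0,0,0,0,0]]
  ]
}}

```text
clock: 25.17
position: [0.4725, -0.1441, 0.0795]
ee_rot: [0.999, 0.044, -0.006, 0.002]
ft_force: [-0.0, 0.8, 0.8]
grip_width: 1.002
grasp_force: 0.0
```

Run:
```python
from h import *
go((.4715,-.1428,.0195),R_of(-85))
```

```text
pos [ 0.4725 -0.1441  0.0795] yaw_y -84.94 zdir [-0.0127 -0.0044 -0.9999] t 25.1667 grip 1.002
shift now-axes [-0.002 -0.039  1.501]
turn [0.031 0.125 0.01 ] shift after turn [-0.022 -0.034  1.501]
```

Request:
{"api": "carry_out", "payload": {
  "commands": [
    [[-0.02,-0.03,0.3,0.03,0.12,0],[0,0,0.5,0,0,0],[0,0,0.4,0,0,0],[0,0,0.3,0,0,0],[0,0,0,0,0,0],[0,0,0,0,0,0]]
  ]
}}

```text
clock: 25.67
position: [0.4731, -0.1426, 0.0212]
ee_rot: [0.999, 0.044, 0.003, -0.0]
ft_force: [0.3, 0.8, -0.1]
grip_width: 0.999
grasp_force: 0.0
```

Run:
```python
from h import *
go((.4715,-.1428,.0195),R_of(-85))
```

```text
pos [ 0.4731 -0.1426  0.0212] yaw_y -84.9 zdir [ 0.0055  0.0011 -1.    ] t 25.6667 grip 0.999
shift now-axes [-0.041  0.001  0.043]
turn [-0.005 -0.053  0.016] shift after turn [-0.04   0.001  0.043]
```

Request:
{"api": "carry_out", "payload": {
  "commands": [
    [[-0.04,0,0.04,0,-0.04,0],[0,0,0,0,0,0],[0,0,0,0,0,0]]
  ]
}}

```text
clock: 25.92
position: [0.471, -0.1425, 0.0192]
ee_rot: [0.999, 0.045, 0.001, -0.001]
ft_force: [0.3, -0.3, -0.7]
grip_width: 1.003
grasp_force: 0.0
```

Request:
{"api": "carry_out", "payload": {
  "commands": [
    [[0,0,0,0,0,0],[0,0,0,0,0,0],[0,0,0,0,0,0],[0,0,0,0,0,0],[0,0,0,0,0,0],[0,0,0,0,0,0],[0,0,0,0,0,0],[0,0,0,0,0,0]]
  ],
  "hand": 1,
  "force": 70
}}

```text
clock: 26.58
position: [0.4707, -0.1425, 0.0189]
ee_rot: [0.999, 0.044, 0.001, -0.001]
ft_force: [-3.1, 1.1, 8.2]
grip_width: 0.38
grasp_force: 69.3
```

Run:
```python
from h import *
go((.4715,-.1428,.0195),R_of(-85))
```

```text
pos [ 0.4707 -0.1425  0.0189] yaw_y -84.91 zdir [ 0.001   0.0013 -1.    ] t 26.5833 grip 0.38
shift now-axes [ 0.02   0.009 -0.015]
turn [-0.012 -0.01   0.015] shift after turn [ 0.02   0.009 -0.015]
```

Request:
{"api": "carry_out", "payload": {
  "commands": [
    [[0,0,-0.2,0,0,0],[0,0,-0.5,0,0,0],[0,0,-0.7,0,0,0],[0,0,-0.8,0,0,-1],[0,0,-0.8,0,0,-1],[0,0,-0.8,0,0,0],[0,0,-0.8,0,0,0],[0,0,-0.8,0,0,0],[0,0,-0.4,0,0,0],[0,0,0,0,0,0]]
  ]
}}

```text
clock: 27.42
position: [0.4717, -0.1433, 0.2544]
ee_rot: [0.989, 0.148, 0.003, -0.0]
ft_force: [0.1, -0.7, -1.2]
grip_width: 0.383
grasp_force: 70.2
```

Run:
```python
from h import *
go(FOOT+ZS*.11+XS*.0008+[0,0,.05],R_of(-72.88))
```

```text
pos [ 0.4717 -0.1433  0.2544] yaw_y -72.93 zdir [ 0.0066  0.001  -1.    ] t 27.4167 grip 0.383
shift now-axes [ 5.679 -8.013  0.332]
turn [ 0.009 -0.063 -0.008] shift after turn [ 5.688 -8.008  0.302]
```

Request:
{"api": "carry_out", "payload": {
  "commands": [
    [[0.57,-0.8,0,0,-0.06,0],[0.57,-0.8,0,0,0,0],[0.57,-0.8,0,0,0,0],[0.57,-0.8,0,0,0,0],[0.57,-0.8,0,0,0,0],[0.57,-0.8,0,0,0,0],[0.57,-0.8,0,0,0,0],[0.57,-0.8,0,0,0,0],[0.57,-0.8,0,0,0,0],[0.57,-0.8,0,0,0,0],[0,0,0,0,-1,0],[0,0,0,0,-1,0],[0,0,0,0,-1,0],[0,0,0,0,-1,0],[0,0,0,0,-1,0],[0,0,0,0,0,0],[0,0,0,0,0,0]]
  ]
}}

```text
clock: 28.83
position: [0.5943, 0.2298, 0.2444]
ee_rot: [0.954, 0.143, -0.262, 0.04]
ft_force: [0.6, -0.8, -1.3]
grip_width: 0.377
grasp_force: 70.2
```

Run:
```python
from h import *
print(get_obs()["joint_pos"]);go(FOOT+ZS*.085+XS*.0008,RS)
```

```text
[-0.56672053  0.81751396  0.35246203  0.85152478 -0.25718223  2.04216909
 -1.5773705 ]
pos [0.5943 0.2298 0.2444] yaw_y -72.94 zdir [-0.4877 -0.1508 -0.8599] t 28.8333 grip 0.377
shift now-axes [0.683 0.    1.74 ]
turn [ 0.005  0.116 -0.015] shift after turn [0.661 0.002 1.748]
```

Request:
{"api": "carry_out", "payload": {
  "commands": [
    [[0.33,0,0.3,0,0.12,0],[0.33,0,0.6,0,0,0],[0,0,0.5,0,0,0],[0,0,0.35,0,0,0],[0,0,0,0,0,0],[0,0,0,0,0,0],[0,0,0,0,0,0]]
  ]
}}

```text
clock: 29.42
position: [0.5833, 0.227, 0.1778]
ee_rot: [0.956, 0.144, -0.251, 0.037]
ft_force: [0.5, 0.5, -1.3]
grip_width: 0.379
grasp_force: 70.1
```

Run:
```python
from h import *
go(FOOT+ZS*.072+XS*.0008,RS);o=get_obs();print(S.T@o["ft_force"])
C=Ro.from_quat(o["ee_rot"]).as_matrix();P=o["position"];h=P+C@[.0008,0,.0069]
b=camera("side")
print(proj("side",np.array([FOOT+ZS*.058,h])).round(1).tolist())
cv2.imwrite("pics/j.png",crop(b[:,:,::-1],245,210,70,60,8))
```

```text
pos [0.5833 0.227  0.1778] yaw_y -72.9 zdir [-0.4695 -0.1435 -0.8712] t 29.4167 grip 0.379
shift now-axes [0.071 0.019 0.489]
turn [-0.011 -0.099  0.003] shift after turn [0.076 0.018 0.489]
[-1.20422048 -0.28381652 -0.85805246]
[[280.2, 241.3], [275.4, 234.8]]
```

Request:
{"api": "carry_out", "payload": {
  "commands": [
    [[0.07,0.02,0.25,0,-0.1,0],[0,0,0.23,0,0,0],[0,0,0,0,0,0],[0,0,0,0,0,0],[0,0,0,0,0,0]]
  ]
}}

```text
clock: 29.88
position: [0.5765, 0.224, 0.1578]
ee_rot: [0.955, 0.144, -0.257, 0.038]
ft_force: [0.6, 0.4, -1.8]
grip_width: 0.379
grasp_force: 70.2
```

Run:
```python
from h import *
go(FOOT+ZS*.072+XS*.0008,RS);print(S.T@get_obs()["ft_force"])
```

```text
pos [0.5765 0.224  0.1578] yaw_y -72.9 zdir [-0.4805 -0.1471 -0.8646] t 29.8833 grip 0.379
shift now-axes [-0.015 -0.005 -0.035]
turn [-0.008  0.028  0.   ] shift after turn [-0.015 -0.005 -0.035]
[-1.51099345 -0.21199042 -1.17460912]
```

Request:
{"api": "carry_out", "payload": {
  "commands": [
    [[-0.015,0,0.08,0,0.03,0],[0,0,0.08,0,0,0],[0,0,0.08,0,0,0],[0,0,0,0,0,0],[0,0,0,0,0,0]]
  ]
}}

```text
clock: 30.3
position: [0.571, 0.2224, 0.1494]
ee_rot: [0.955, 0.144, -0.256, 0.038]
ft_force: [-0.6, -0.3, -1.2]
grip_width: 0.376
grasp_force: 70.2
```

Run:
```python
from h import *
go(FOOT+ZS*.0416+XS*.0008,RS);print(S.T@get_obs()["ft_force"])
```

```text
pos [0.571  0.2224 0.1494] yaw_y -72.9 zdir [-0.4785 -0.1465 -0.8658] t 30.3 grip 0.376
shift now-axes [ 0.005 -0.002  0.47 ]
turn [-0.008  0.005  0.001] shift after turn [ 0.005 -0.002  0.47 ]
[-0.00316128  0.08396995 -1.36181575]
```

Request:
{"api": "carry_out", "payload": {
  "commands": [
    [[0,0,0.1,0,0,0],[0,0,0.1,0,0,0],[0,0,0.1,0,0,0],[0,0,0.08,0,0,0],[0,0,0.04,0,0,0],[0,0,0,0,0,0],[0,0,0,0,0,0]]
  ]
}}

```text
clock: 30.88
position: [0.5631, 0.2199, 0.135]
ee_rot: [0.955, 0.144, -0.256, 0.038]
ft_force: [-0.3, -0.5, -2.6]
grip_width: 0.381
grasp_force: 70.2
```

Run:
```python
from h import *
go(FOOT+ZS*.0416+XS*.0008,RS);print(S.T@get_obs()["ft_force"])
```

```text
pos [0.5631 0.2199 0.135 ] yaw_y -72.9 zdir [-0.4783 -0.1465 -0.8659] t 30.8833 grip 0.381
shift now-axes [ 0.003 -0.002  0.054]
turn [-0.008  0.002  0.001] shift after turn [ 0.003 -0.002  0.054]
[-0.96755086  0.36397472 -2.48679749]
```

Request:
{"api": "carry_out", "payload": {
  "commands": [
    [[0,0,0.04,0,0,0],[0,0,0.04,0,0,0],[0,0,0,0,0,0],[0,0,0,0,0,0]]
  ]
}}

```text
clock: 31.22
position: [0.5624, 0.2197, 0.1337]
ee_rot: [0.955, 0.144, -0.255, 0.038]
ft_force: [2.3, 0.5, 7.1]
grip_width: 0.381
grasp_force: 71.1
```

Run:
```python
from h import *
go(FOOT+ZS*.0416+XS*.0008,RS);print(S.T@get_obs()["ft_force"])
```

```text
pos [0.5624 0.2197 0.1337] yaw_y -72.89 zdir [-0.476  -0.1456 -0.8673] t 31.2167 grip 0.381
shift now-axes [ 0.003 -0.003  0.018]
turn [-0.009 -0.025  0.003] shift after turn [ 0.003 -0.003  0.018]
[1.47078629 0.18288798 7.29985849]
```

Contact at the expected height. I'll release, back off and look.

Request:
{"api": "carry_out", "payload": {
  "commands": [
    [[0,0,-0.02,0,0,0],[0,0,0,0,0,0],[0,0,0,0,0,0],[0,0,0,0,0,0],[0,0,0,0,0,0],[0,0,0,0,0,0]]
  ],
  "hand": -1
}}

```text
clock: 31.72
position: [0.5619, 0.2195, 0.1328]
ee_rot: [0.955, 0.144, -0.256, 0.038]
ft_force: [-0.8, 0.3, 0.2]
grip_width: 1.002
grasp_force: 0.0
```

Request:
{"api": "carry_out", "payload": {
  "commands": [
    [[0,0,-0.2,0,0,0],[0,0,-0.5,0,0,0],[0,0,-0.7,0,0,0],[0,0,-0.7,0,0,0],[0,0,-0.5,0,0,0],[0,0,-0.2,0,1,0],[0,0,-0.2,0,1,0],[0,0,-0.2,0,1,0],[0,0,-0.2,0,1,0],[0,0,0,0,1,0],[0,0,0,0,0,0],[-0.5,0.5,0,0,0,0],[-0.5,0.8,0,0,0,0],[-0.5,0.8,0,0,0,0],[-0.5,0.8,0,0,0,0],[-0.5,0.8,0,0,0,0],[-0.3,0.5,0,0,0,0],[0,0,0,0,0,0],[0,0,0,0,0,0],[0,0,0,0,0,0]]
  ]
}}

```text
clock: 33.38
position: [0.5654, 0.0457, 0.2529]
ee_rot: [0.989, 0.149, -0.0, -0.001]
ft_force: [-0.2, -0.4, 0.5]
grip_width: 1.001
grasp_force: 0.0
```

Run:
```python
from h import *
a=camera("top");b=camera("side")
for n in("top","side"): print(n,proj(n,np.array([FOOT+ZS*.058,FOOT+ZS*.057,FOOT+ZS*.0347])).round(1).tolist())
cv2.imwrite("pics/k.png",np.hstack([crop(a[:,:,::-1],206,165,65,65,6),crop(b[:,:,::-1],250,215,65,65,6)]))
print(get_obs()["clock"])
```

```text
top [[233.6, 195.0], [233.7, 195.2], [236.0, 201.0]]
side [[280.2, 241.3], [280.4, 241.6], [285.2, 246.7]]
33.4833
```

View pics/k.png

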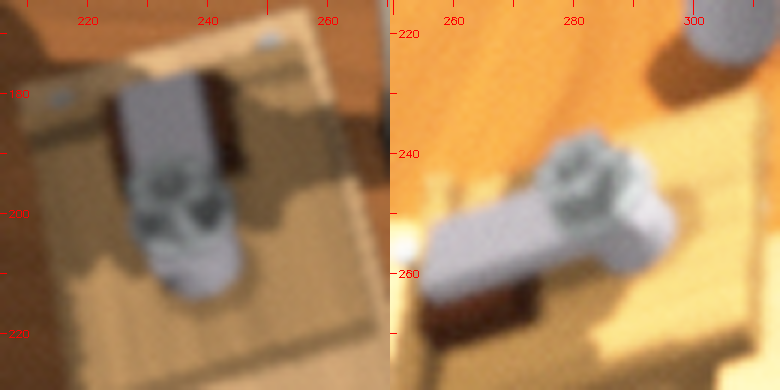

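The picture shows the strap centred on the block (top view, nose near (232,178)) and the nut seated on it around the stud, near (235,196) in the top view and (282,244) in the side view. The spacer is underneath.

```bash
python3 -c "
from workcell import *
print(hand_in())"
```

```text
the job is handed in; nothing more can be done
None
```

The spacer, strap and nut are stacked on the stud, with the strap's plain end on the block, and I handed the job in at about 33.5 s; the hand-in returned no verdict.

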